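Pack the thumb-plane set into its caddy

ROBOT

A 6-joint arm with a two-finger parallel gripper is mounted at the origin on the work surface. World frame = base frame: x ahead of the robot, y to its left, z up, the work surface at z = 0. Lengths are in mm, angles in rad, forces in N, time in s.
With the tool pointing down it reaches from about 300 to 775 mm from the base axis. Payload 14.6 kg.
Tool frame: the origin (TCP) lies between the finger pads; the fingertips stand 25 mm ahead of it and the grasp point (between the pads) lies 6 mm ahead of it; z points along the fingers, y is the line along which they close (so a half turn about z gives the same grasp; the last joint's range is limited). The gripper opens to 94 mm and grips with 3 to 60 N. Pads are 16 mm wide; open, the fingers measure 119 mm over their backs; the gripper's body (75 mm by 177 mm) begins 78 mm behind the grasp point.
Start: joints at [-1.251, 0.3, 1.521, -0, 1.321, -0.067], TCP at [207.467, -509.359, 230.446] pointing down, gripper open.
Joint ranges: [-3.03, 3.03], [-0.79, 2.21], [0.23, 2.52], [-1.04, 4.18], [0, 3.07], [-2.55, 2.55]. Speed limits (rad/s): [2.22, 2.22, 2.57, 3.14, 3.14, 3.14].

INTERFACE

Orientations are given as [roll, pitch, yaw] about the fixed x, y, z axes, in that order (R = Rz(yaw) Ry(pitch) Rx(roll)).
In Python, from cell import manip gives the robot as it stands. The module is installed in compiled form; this text tells all that it offers.
- The arm moves only by the tool step_arm, never from a script. Its argument "series" is one flat list of numbers, 5 for each row, row after row: the shift along the world's x, y, z in mm, then the turn about the world's z in rad, then the closure, from 0 (fully open) to 1 (shut). In form: [dx, dy, dz, spin, jaw, dx, dy, dz, spin, jaw, ...]. A call has 1 to 20 rows; each row shifts and turns the commanded pose from where the row before left it; what a row does not reach is not made up. A row lasts 1/8 s, in which the tool goes at most 62.5 mm and 10.7 degrees, less where a joint would pass 70% of its speed; a pose out of reach is approached as far as the arm can. A call is refused whole if a number of a shift passes 62.5 or a number of a turn 0.188, either way. A call with a gripper value outside its range is refused whole. The fingers move at their own pace and stop on an object; "squeeze" is the grip in N (left out, the last holds). Time passes only in rows, so rows that do not move let the fingers close. It gives the time, the measured TCP pose, the force, the opening and the grip force at its end, in the units of the state.
- manip.read_state(): the state, without advancing time (a new reading comes with each control period).
- manip.camera(name): name is "side" or "top"; returns (picture, depth): 480x640x3 uint8, blue, green, red; 480x640 float32, mm along the optical axis (not along the pixel's ray), 0 where there is no reading.
- manip.camera_info(name): a dict with "fovy" (degrees; the focal length in pixels is half the picture's height over the tangent of half this angle, whatever the lens; pixels are square), "cx", "cy" (the principal point, pixels), "eye" and "orientation" of the camera in the world. Camera axes: x right, y down, z forward; pixel columns grow to the right and rows downward; lengths in mm; the calibration is good to about 2 mm. A picture is of the moment at which its call begins. camera_info takes no time and is no camera call.
- manip.sign_off(): hands the job in; it is judged then, once.
The state is a dict: "clock": time; "joints": joint angles; "qd": joint speeds; "effort": joint torques, N m; "eef_pos": TCP position; "eef_rot": TCP orientation; "wrist_force": force on the tool from outside, world axes, zero at the start; "moment": the same for the moment, N m; "finger_gap": finger opening in mm; "finger_force": force on a finger pad.
Only numpy, scipy, OpenCV 4.12 (cv2) and the standard library are available. Lean on these libraries where they do the work, as an engineer would, in place of code of your own. Each camera call takes 0.05 s, during which the arm holds its last target. There are 200 camera calls.

TASK

Put the violin maker's plane set away in the low dark wooden caddy: each of the three complete brass thumb planes (those with wedge and iron) lying flat on its sole inside the oblong nest made for its size, and the round grey honing stone flat in the square nest. Leave the two bare brass plane bodies, which have no wedge or iron, where they lie on the bench.

Things in the scene. Friction and masses are not known exactly. Their poses are not given: they have to be found in the camera images.
- plane_large: The large complete thumb plane: brass body, parallel sides, round ends, 84 mm long (x), 40 wide (y), 32 high; a dark wooden wedge and a steel iron, narrower than the body, stand out of its top to 54 mm. Grip the flat sides (44 mm long) across y; fingertips 8 mm or more above the sole stay clear of the nest's walls. Origin: centre of the sole, z up.
- plane_middle: The middle-sized complete thumb plane: brass body, parallel sides, round ends, 64 mm long (x), 32 wide (y), 30 high; a dark wooden wedge and a steel iron, narrower than the body, stand out of its top to 52 mm. Grip the flat sides (32 mm long) across y; fingertips 8 mm or more above the sole stay clear of the nest's walls. Origin: centre of the sole, z up.
- plane_small: The small complete thumb plane: brass body, parallel sides, round ends, 44 mm long (x), 24 wide (y), 28 high; a dark wooden wedge and a steel iron, narrower than the body, stand out of its top to 50 mm. Grip the flat sides (20 mm long) across y; fingertips 8 mm or more above the sole stay clear of the nest's walls. Origin: centre of the sole, z up.
- stone: The honing stone: a solid grey round puck in two shades, 44 mm in diameter, 28 mm high, lying flat. Fingertips 8 mm or more above its underside stay clear of the nest's walls. Origin: centre of its underside, z up.
- bare_large: A bare brass plane body, outline and size of the large plane (84 x 40 x 32 mm) but without wedge and iron: flat top with an empty dark mouth and a thin cross pin. Stays where it lies. Origin: centre of the sole; x along its length, z up.
- bare_middle: A bare brass plane body, outline and size of the middle-sized plane (64 x 32 x 30 mm) but without wedge and iron: flat top with an empty dark mouth and a thin cross pin. Stays where it lies. Origin: centre of the sole; x along its length, z up.
- nest_large: Nest for the large plane (longest nest): shallow open box of pale wood, grey lining, inside 100 mm (x) by 56 (y), walls 4 thick. Origin: centre of its underside, 6 mm above the bench; inner floor 3 mm, wall tops 9 mm above the origin; x, y along its sides. Fixed in the dark caddy (264 x 180 mm, rim 14 mm high, fixed).
- nest_middle: Nest for the middle plane (second longest): shallow open box of pale wood, grey lining, inside 80 mm (x) by 48 (y), walls 4 thick. Origin: centre of its underside, 6 mm above the bench; inner floor 3 mm, wall tops 9 mm above the origin; x, y along its sides. The four nests form a 2 x 2 set in the caddy, in any arrangement, axes parallel, centres 120 mm apart in x, 80 in y.
- nest_small: Nest for the small plane (smallest oblong): shallow open box of pale wood, grey lining, inside 60 mm (x) by 40 (y), walls 4 thick. Origin: centre of its underside, 6 mm above the bench; inner floor 3 mm, wall tops 9 mm above the origin; x, y along its sides. Fixed in the caddy with the others.
- nest_stone: Nest for the honing stone (the only square one): shallow open box of pale wood, grey lining, inside 60 mm (x) by 60 (y), walls 4 thick. Origin: centre of its underside, 6 mm above the bench; inner floor 3 mm, wall tops 9 mm above the origin; x, y along its sides. Fixed in the caddy with the others.
Not all that is in view belongs to the job. What is shaped like the plane_large but purple is not meant. Leave any blue look-alike of the stone alone.

How it is judged (in metres and radians):
At the end, for the whole second after the job is handed in: Each complete plane is in the nest of its size and the stone in the square nest (centres within 14 mm, underside within 3 mm of the floor, upright within 0.08 rad), released and at rest; both bare bodies are within 20 mm of where they started (horizontal distance between plane_large and nest_large below 0.014 m and z of plane_large in the frame of nest_large below 0.006 m and angle between each of plane_large, plane_middle, plane_small, stone's own z axis and vertical below 0.08 rad and linear speed of each of plane_large, plane_middle, plane_small, stone below 0.01 m/s and angular speed of each of plane_large, plane_middle, plane_small, stone below 0.1 rad/s and horizontal distance between plane_middle and nest_middle below 0.014 m and z of plane_middle in the frame of nest_middle below 0.006 m and horizontal distance between plane_small and nest_small below 0.014 m and z of plane_small in the frame of nest_small below 0.006 m and horizontal distance between stone and nest_stone below 0.014 m and z of stone in the frame of nest_stone below 0.006 m and distance of each of bare_large, bare_middle from where it was at the start of the episode below 0.02 m); the robot touches nothing.
It fails at once if a bare plane body is carried off or pushed more than 40 mm (distance of any of bare_large, bare_middle from where it was at the start of the episode above 0.04 m).
It also fails if it takes over 96 s, if anything falls off the work surface, if the arm or the gripper's body presses on something with over 40 N, if the wrist force passes 120 N, or if a joint passes its speed limit or range.

## Working session

There is one attempt and no reset: what is moved stays moved. The work goes in short steps, Python scripts to look and compute and a tool call to move; the robot and the scene stay as the last step left them, time stands still between calls to the robot, and variables do not carry over. Pictures are saved under pics/ and viewed, at most 14 in all, crops included, and the job is handed in when it is done.

Besides the shell and the picture viewer there is one more tool, called after ">>>" as name(argument=value, ...), one argument or row to a line, values as JSON. step_arm: Moves the arm, as the interface text tells. Its arguments: {"type":"object","properties":{"series":{"type":"array"},"squeeze":{"type":"number"}},"required":["series"]}

```bash
mkdir -p pics; cat > h.py <<'E'
import numpy as np, cv2
from cell import manip
from scipy.spatial.transform import Rotation as R
def cam(n):
    p,d=manip.camera(n); i=manip.camera_info(n); return p,d,i
def world(d,i):
    h,w=d.shape; f=h/2/np.tan(np.radians(i["fovy"])/2)
    u,v=np.meshgrid(np.arange(w),np.arange(h))
    c=np.dstack([(u-i["cx"])/f*d,(v-i["cy"])/f*d,d])
    o=np.array(i["orientation"]); M=o if o.shape==(3,3) else R.from_euler("xyz",o).as_matrix()
    W=c@M.T+np.array(i["eye"]); W[d==0]=np.nan; return W
E
python3 - <<'E'
from h import *
for n in("top","side"):
    p,d,i=cam(n); print(n,i); cv2.imwrite(f"pics/{n}0.png",p); np.savez(f"{n}0.npz",p=p,d=d)
    W=world(d,i); print([W[v,u].round().tolist() for v,u in((240,320),(100,100),(400,500))])
print(manip.read_state())
E
```

```text
top {'fovy': 52.3541983390964, 'cx': 325.6747699544642, 'cy': 246.47272554691094, 'eye': array([390.74566854, -80.79405656, 986.54549772]), 'orientation': array([-3.03635881e+00,  2.67620450e-03, -1.56539482e+00])}
[[508.0, -66.0, -0.0], [803.0, 399.0, -2.0], [193.0, -422.0, -1.0]]
side {'fovy': 50.04768618863648, 'cx': 318.3363277107961, 'cy': 243.51438587679928, 'eye': array([ 381.25980573, -878.65587154,  547.57331156]), 'orientation': array([-2.10882656,  0.00510907, -0.11054516])}
[[484.0, 44.0, 2.0], [-264.0, 1270.0, -10.0], [681.0, -412.0, -0.0]]
{'clock': 0.1, 'joints': array([-1.25060928e+00,  3.00409794e-01,  1.52150962e+00, -2.23384743e-05,
        1.32068154e+00, -6.65779320e-02]), 'qd': array([ 0.00031168, -0.00077569, -0.00063814, -0.00049322, -0.00156179,
       -0.00119526]), 'effort': array([ 1.35313123e-03, -5.32639360e+01, -3.53284621e+01,  7.08897924e-02,
        2.34468776e-02, -4.79584628e-05]), 'eef_pos': array([ 207.39664251, -509.17982704,  229.95016891]), 'eef_rot': array([-3.14058514e+00, -4.54915319e-05,  3.86770494e-01]), 'wrist_force': array([-0.58459266,  0.10672245,  0.16795679]), 'moment': array([ 0.01849874, -0.00257821,  0.01593938]), 'finger_force': 0.0, 'finger_gap': 94.14748909996098}
```

View pics/top0.png

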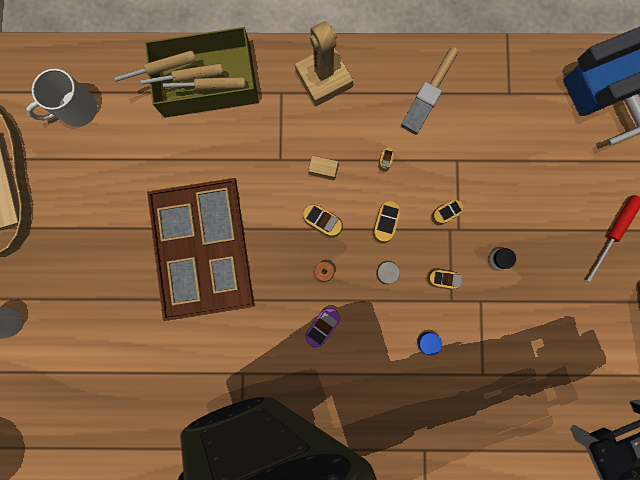

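View pics/side0.png

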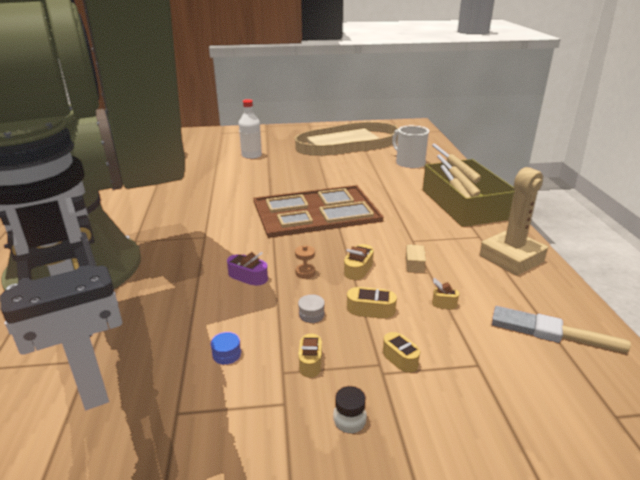

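```bash
cat > m.py <<'E'
from h import *
def objs(W,lo=14,hi=34,box=(250,740,-420,130)):
    z=W[...,2]; ok=(W[...,0]>box[0])&(W[...,0]<box[1])&(W[...,1]>box[2])&(W[...,1]<box[3])
    m=(z>lo)&ok; n,l,s,c=cv2.connectedComponentsWithStats(m.astype(np.uint8)); out=[]
    for k in range(1,n):
        if s[k,4]<60: continue
        q=W[(l==k)&(z<hi)][:,:2].astype(np.float32)
        if len(q)<20: continue
        (x,y),(a,b),t=cv2.minAreaRect(q)
        if a<b: a,b,t=b,a,t+90
        out.append((c[k].round().astype(int).tolist(),round(x,1),round(y,1),round(a),round(b),round(((t+90)%180)-90,1),round(float(np.nanmax(z[l==k])))))
    return out
E
python3 - <<'E'
from m import *
f=np.load("top0.npz"); p,d=f["p"],f["d"]; W=world(d,manip.camera_info("top"))
for o in objs(W): print(o)
# nests: grey lining, low saturation in caddy region
hsv=cv2.cvtColor(p,cv2.COLOR_BGR2HSV)
m=((hsv[...,1]<70)&(hsv[...,2]>70)).astype(np.uint8); m[:,:140]=0;m[:,260:]=0;m[:170]=0;m[330:]=0
m=cv2.morphologyEx(m,cv2.MORPH_CLOSE,np.ones((3,3)))
n,l,s,c=cv2.connectedComponentsWithStats(m)
for k in range(1,n):
    if s[k,4]<300: continue
    q=W[l==k][:,:2].astype(np.float32); print(c[k].round(),cv2.minAreaRect(q),np.nanmedian(W[l==k][:,2]))
a=cv2.resize(p[140:350,290:500],(600,600),interpolation=cv2.INTER_CUBIC); cv2.imwrite("pics/crop1.png",a)
E
```

```text
([386, 159], 671.7, -198.4, 43, 24, -13.8, 54)
([323, 167], 654.4, -70.9, 55, 34, 77.2, 35)
([386, 221], 542.9, -198.0, 83, 40, -16.0, 38)
([447, 212], 563.8, -320.7, 64, 32, -60.4, 35)
([322, 220], 545.2, -70.0, 83, 41, 58.8, 57)
([497, 259], 469.7, -411.4, 40, 15, 0.8, 49)
([388, 272], 441.3, -200.6, 43, 42, 89.6, 34)
([445, 279], 429.3, -311.9, 63, 32, 80.9, 53)
([322, 327], 334.6, -71.9, 83, 40, -35.8, 56)
([430, 343], 304.2, -280.8, 43, 42, 56.9, 35)
[215. 216.] ((555.3311767578125, 146.6254425048828), (98.7867431640625, 56.28874969482422), 9.569794654846191) 8.966156674650222
[176. 222.] ((542.7615966796875, 225.1807403564453), (59.19114685058594, 59.48502731323242), 9.537846565246582) 8.759619047972308
[223. 274.] ((437.2965393066406, 127.17723083496094), (61.68838882446289, 37.90027618408203), 14.553406715393066) 9.034672467664507
[183. 281.] ((423.9794921875, 205.9032440185547), (79.62195587158203, 47.6298828125), 10.43036937713623) 8.693799981181428
```

View pics/crop1.png

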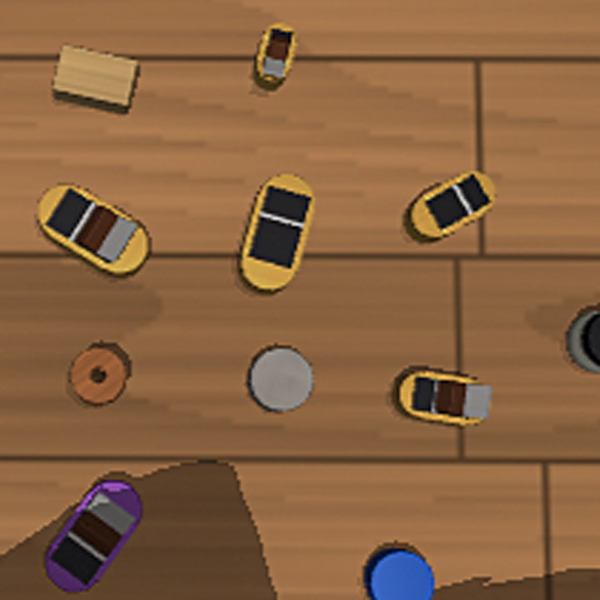

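Candidates (top pixels):
- **Complete planes:** large (322,220), middle (445,279) and small (386,158). These are brass with wedge and iron, and their measured lengths are 83, 63 and 43 mm.
- **Stay where they are:** the bare bodies (386,221) and (447,212) have flat tops. The purple look-alike (322,327) and the blue puck (430,343) are not meant.
- **Stone:** the grey puck (388,272).

The enlarged crop confirms all of these. The nests are large (215,216), square (176,222), small (223,274) and middle (183,281). I'll take the middle plane first.

>>> step_arm(
  series=[27.75,24.6,-13.75,0.128,0.2,27.75,24.6,-13.75,0.128,0.2,27.75,24.6,-13.75,0.128,0.2,27.75,24.6,-13.75,0.128,0.2,27.75,24.6,-13.75,0.128,0.2,27.75,24.6,-13.75,0.128,0.2,27.75,24.6,-13.75,0.128,0.2,27.75,24.6,-13.75,0.128,0.2,0,0,0,0,0.2,0,0,0,0,0.2],
  squeeze=45,
)

```text
clock: 1.35
eef_pos: [429.2, -312.9, 120.5]
eef_rot: [-3.141, 0.0, 1.409]
wrist_force: [-0.1, -0.5, 0.8]
finger_gap: 75.1
finger_force: 0.0
```

>>> step_arm(
  series=[0,0.5,-30,0,0.2,0,0,-30,0,0.2,0,0,-15,0,0.2,0,0,-10,0,0.2,0,0,0,0,0.2,0,0,0,0,0.75,0,0,0,0,0.75,0,0,0,0,0.75,0,0,0,0,0.75,0,0,0,0,0.75,0,0,0,0,0.75],
  squeeze=45,
)

```text
clock: 2.72
eef_pos: [429.5, -312.1, 35.5]
eef_rot: [-3.142, -0.0, 1.411]
wrist_force: [-1.0, 0.6, 1.1]
finger_gap: 31.6
finger_force: 45.0
```

>>> step_arm(
  series=[0,0,15,0,0.75,0,0,40,0,0.75,0,0,45,0,0.75,-0.45,43.2,0,-0.104,0.75,-0.45,43.2,0,-0.104,0.75,-0.45,43.2,0,-0.104,0.75,-0.45,43.2,0,-0.104,0.75,-0.45,43.2,0,-0.104,0.75,-0.45,43.2,0,-0.104,0.75,-0.45,43.2,0,-0.104,0.75,-0.45,43.2,0,-0.104,0.75,-0.45,43.2,0,-0.104,0.75,-0.45,43.2,0,-0.104,0.75,-0.45,43.2,0,-0.104,0.75,-0.45,43.2,0,-0.104,0.75,0,0,0,0,0.75,0,0,0,0,0.75],
)

```text
clock: 4.85
eef_pos: [424.0, 206.0, 135.8]
eef_rot: [3.141, -0.0, 0.164]
wrist_force: [0.6, -1.0, -1.8]
finger_gap: 31.6
finger_force: 45.0
```

>>> step_arm(
  series=[0,0,-40,0,0.75,0,0,-30,0,0.75,0,0,-12,0,0.75,0,0,-8.5,0,0.75,0,0,0,0,0.75,0,0,0,0,0.75],
)

```text
clock: 5.6
eef_pos: [424.5, 206.4, 45.7]
eef_rot: [-3.141, -0.001, 0.163]
wrist_force: [-0.5, -0.8, -2.0]
finger_gap: 31.8
finger_force: 45.0
```

>>> step_arm(
  series=[0,0,-1.5,0,0.75,0,0,0,0,0.75,0,0,0,0,0.47,0,0,0,0,0.47,0,0,0,0,0.47,0,0,0,0,0.47,0,0,30,0,0.47,0,0,60,0,0.47,1.7,-40.7,0,0,0.2,1.7,-40.7,0,0,0.2,1.7,-40.7,0,0,0.2,1.7,-40.7,0,0,0.2,1.7,-40.7,0,0,0.2,1.7,-40.7,0,0,0.2,1.7,-40.7,0,0,0.2,1.7,-40.7,0,0,0.2,1.7,-40.7,0,0,0.2,1.7,-40.7,0,0,0.2,0,0,0,0,0.2,0,0,0,0,0.2],
)

```text
clock: 8.1
eef_pos: [440.9, -200.2, 133.3]
eef_rot: [-3.141, 0.0, 0.163]
wrist_force: [0.6, 0.2, 0.0]
finger_gap: 75.4
finger_force: 0.0
```

```bash
python3 - <<'E'
from m import *
p,d,i=cam("top"); W=world(d,i)
for o in objs(W,lo=18,hi=45,box=(250,740,-420,300)): print(o)
cv2.imwrite("pics/c2.png",cv2.resize(p[140:350,130:480],(800,480)))
E
```

```text
([386, 158], 671.7, -198.4, 43, 24, -14.0, 52)
([323, 167], 655.1, -70.8, 55, 36, 78.2, 36)
([374, 359], 439.6, -133.3, 325, 43, -30.4, 595)
([448, 212], 563.5, -320.3, 63, 32, -60.7, 36)
([322, 220], 545.0, -69.9, 83, 40, 57.9, 56)
([498, 258], 471.0, -412.4, 38, 14, -2.3, 51)
([181, 280], 425.6, 204.9, 61, 38, -3.0, 63)
```

View pics/c2.png

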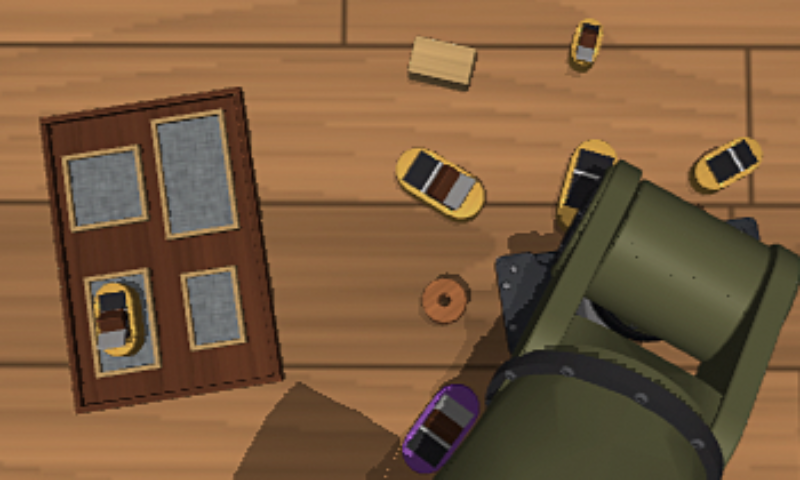

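The middle plane is in its nest (crop ~118,320). The stone is under the gripper, so I'll grasp it next.

>>> step_arm(
  series=[0,0,-40,0,0.2,0,0,-35,0,0.2,0,0,-15,0,0.2,0,0,-8,0,0.2,0,0,0,0,0.2,0,0,0,0,0.7,0,0,0,0,0.7,0,0,0,0,0.7,0,0,0,0,0.7,0,0,0,0,0.7,0,0,0,0,0.7],
)

```text
clock: 9.52
eef_pos: [441.1, -200.7, 35.7]
eef_rot: [3.141, -0.0, 0.163]
wrist_force: [-1.4, 1.0, 6.2]
finger_gap: 42.7
finger_force: 45.0
```

```bash
python3 - <<'E'
from m import *
p,d,i=cam("side"); W=world(d,i)
cv2.imwrite("pics/s2.png",cv2.resize(p[170:250,230:400],(800,376),interpolation=cv2.INTER_CUBIC))
z=W[...,2]; m=(abs(W[...,0]-424)<50)&(abs(W[...,1]-206)<45)&(z>18)
for a,b in((18,28),(28,36),(36,44),(44,70)):
    q=W[m&(z>a)&(z<b)]; print(a,b,len(q),q.min(0).round(),q.max(0).round())
E
```

```text
18 28 37 [395. 185.  18.] [422. 202.  28.]
28 36 42 [395. 185.  28.] [422. 203.  36.]
36 44 50 [396. 186.  36.] [420. 217.  42.]Traceback (most recent call last):
  File "<stdin>", line 6, in <module>
    return umr_minimum(a, axis, None, out, keepdims, initial, where)
ValueError: zero-size array to reduction operation minimum which has no identity
```

View pics/s2.png

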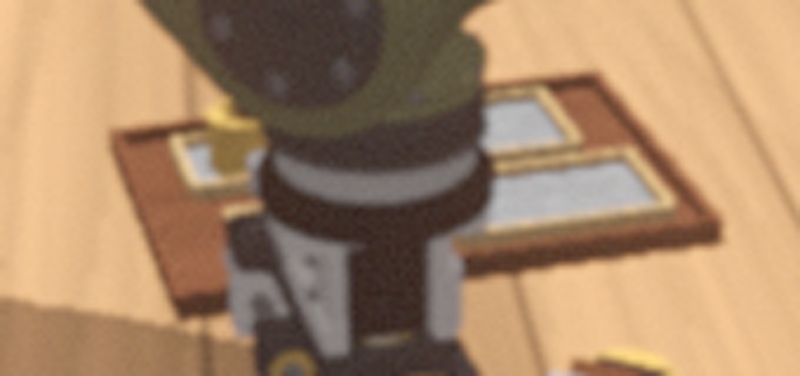

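>>> step_arm(
  series=[0,0,15,0,0.7,0,0,40,0,0.7,0,0,45,0,0.7,9.2,38.7,0,0,0.7,9.2,38.7,0,0,0.7,9.2,38.7,0,0,0.7,9.2,38.7,0,0,0.7,9.2,38.7,0,0,0.7,9.2,38.7,0,0,0.7,9.2,38.7,0,0,0.7,9.2,38.7,0,0,0.7,9.2,38.7,0,0,0.7,9.2,38.7,0,0,0.7,9.2,38.7,0,0,0.7,0,0,0,0,0.7,0,0,0,0,0.7],
)

```text
clock: 11.58
eef_pos: [542.0, 224.7, 135.7]
eef_rot: [3.141, 0.0, 0.163]
wrist_force: [0.9, -0.5, -1.2]
finger_gap: 42.9
finger_force: 45.0
```

>>> step_arm(
  series=[0.5,0.8,-40,0,0.7,0,0,-30,0,0.7,0,0,-12,0,0.7,0,0,-7,0,0.7,0,0,-2,0,0.7,0,0,0,0,0.7,0,0,0,0,0.34,0,0,0,0,0.34,0,0,0,0,0.34,0,0,0,0,0.34,0,0,30,0,0.34,0,0,60,0,0.34],
)

```text
clock: 13.08
eef_pos: [541.7, 225.4, 133.5]
eef_rot: [3.141, 0.005, 0.163]
wrist_force: [-0.7, 0.4, 0.6]
finger_gap: 61.9
finger_force: 0.0
```

>>> step_arm(
  series=[0.3,-36.9,0,0.107,0.1,0.3,-36.9,0,0.107,0.1,0.3,-36.9,0,0.107,0.1,0.3,-36.9,0,0.107,0.1,0.3,-36.9,0,0.107,0.1,0.3,-36.9,0,0.107,0.1,0.3,-36.9,0,0.107,0.1,0.3,-36.9,0,0.107,0.1,0,0,0,0,0.1,0,0,0,0,0.1],
)

```text
clock: 14.32
eef_pos: [545.1, -68.9, 134.4]
eef_rot: [-3.141, -0.0, 1.017]
wrist_force: [0.2, 0.1, 0.7]
finger_gap: 84.8
finger_force: 0.0
```

>>> step_arm(
  series=[0,-1,-40,0,0.1,0,0,-35,0,0.1,0,0,-15,0,0.1,0,0,-9,0,0.1,0,0,0,0,0.1,0,0,0,0,0.7,0,0,0,0,0.7,0,0,0,0,0.7,0,0,0,0,0.7,0,0,0,0,0.7,0,0,0,0,0.7],
)

```text
clock: 15.7
eef_pos: [545.1, -70.3, 35.5]
eef_rot: [-3.141, 0.0, 1.019]
wrist_force: [-0.9, 0.6, 1.5]
finger_gap: 39.5
finger_force: 45.0
```

>>> step_arm(
  series=[0,0,15,0,0.7,0,0,40,0,0.7,0,0,45,0,0.7,1.3,27.1,0,-0.107,0.7,1.3,27.1,0,-0.107,0.7,1.3,27.1,0,-0.107,0.7,1.3,27.1,0,-0.107,0.7,1.3,27.1,0,-0.107,0.7,1.3,27.1,0,-0.107,0.7,1.3,27.1,0,-0.107,0.7,1.3,27.1,0,-0.107,0.7,0,0,0,0,0.7,0,0,0,0,0.7],
)

```text
clock: 17.32
eef_pos: [555.5, 145.9, 135.7]
eef_rot: [3.141, 0.0, 0.164]
wrist_force: [0.7, -0.5, -3.2]
finger_gap: 39.5
finger_force: 45.0
```

>>> step_arm(
  series=[0,0.5,-40,0,0.7,0,0,-30,0,0.7,0,0,-12,0,0.7,0,0,-7,0,0.7,0,0,-2,0,0.7,0,0,0,0,0.7,0,0,0,0,0.42,0,0,0,0,0.42,0,0,0,0,0.42,0,0,0,0,0.42,0,0,30,0,0.42,0,0,60,0,0.42],
)

```text
clock: 18.82
eef_pos: [554.5, 146.7, 133.6]
eef_rot: [3.141, 0.005, 0.163]
wrist_force: [0.3, 0.1, 0.5]
finger_gap: 54.4
finger_force: 0.0
```

>>> step_arm(
  series=[11.6,-34.5,0,-0.0407,0.4,11.6,-34.5,0,-0.0407,0.4,11.6,-34.5,0,-0.0407,0.4,11.6,-34.5,0,-0.0407,0.4,11.6,-34.5,0,-0.0407,0.4,11.6,-34.5,0,-0.0407,0.4,11.6,-34.5,0,-0.0407,0.4,11.6,-34.5,0,-0.0407,0.4,11.6,-34.5,0,-0.0407,0.4,11.6,-34.5,0,-0.0407,0.4,0,0,0,0,0.4,0,0,0,0,0.4],
)

```text
clock: 20.32
eef_pos: [671.4, -197.5, 134.2]
eef_rot: [-3.141, 0.001, -0.244]
wrist_force: [-0.1, -0.1, -0.6]
finger_gap: 56.2
finger_force: 0.0
```

>>> step_arm(
  series=[0.3,-0.9,-40,0,0.4,0,0,-35,0,0.4,0,0,-15,0,0.4,0,0,-9,0,0.4,0,0,0,0,0.4,0,0,0,0,0.9,0,0,0,0,0.9,0,0,0,0,0.9,0,0,0,0,0.9,0,0,0,0,0.9,0,0,0,0,0.9],
)

```text
clock: 21.7
eef_pos: [672.0, -199.0, 35.7]
eef_rot: [3.142, -0.0, -0.244]
wrist_force: [-1.4, 0.6, 3.9]
finger_gap: 23.8
finger_force: 45.0
```

```bash
python3 - <<'E'
from m import *
p,d,i=cam("top"); W=world(d,i)
for o in objs(W,lo=20,hi=42,box=(380,740,-420,300)): print(o)
cv2.imwrite("pics/c3.png",cv2.resize(p[170:330,130:270],(700,800))[:600])
cv2.imwrite("pics/c3.png",cv2.resize(p[170:330,140:270],(480,590)))
E
```

```text
([338, 221], 654.8, -71.0, 55, 36, 76.9, 575)
([213, 213], 556.4, 146.0, 82, 42, 9.5, 65)
([448, 211], 563.5, -320.2, 64, 32, -60.6, 36)
([173, 220], 543.0, 224.8, 43, 43, -88.3, 41)
([498, 258], 470.1, -412.0, 36, 14, 3.0, 49)
```

View pics/c3.png

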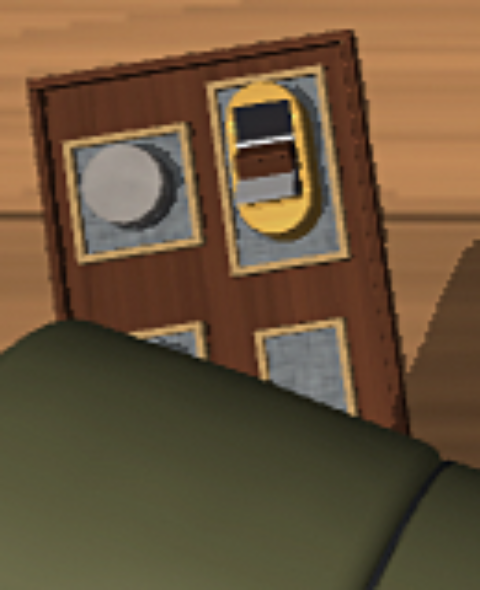

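The stone (crop 125,185) and the large plane (crop 270,155) sit within 2 mm of their nest centres. The small plane is gripped, so I'll carry it over.

>>> step_arm(
  series=[0,0,15,0,0.9,0,0,40,0,0.9,0,0,45,0,0.9,-23.5,32.6,0,0.0407,0.9,-23.5,32.6,0,0.0407,0.9,-23.5,32.6,0,0.0407,0.9,-23.5,32.6,0,0.0407,0.9,-23.5,32.6,0,0.0407,0.9,-23.5,32.6,0,0.0407,0.9,-23.5,32.6,0,0.0407,0.9,-23.5,32.6,0,0.0407,0.9,-23.5,32.6,0,0.0407,0.9,-23.5,32.6,0,0.0407,0.9,0,0,0,0,0.9,0,0,0,0,0.9],
)

```text
clock: 23.62
eef_pos: [437.3, 126.8, 136.0]
eef_rot: [3.141, -0.001, 0.163]
wrist_force: [1.3, 0.6, -1.1]
finger_gap: 23.7
finger_force: 45.0
```

Next I'll lower it, release to a 38 mm gap (jaw 0.6), rise, and move away for a last look.

>>> step_arm(
  series=[0,0,-40,0,0.9,0,0,-30,0,0.9,0,0,-12,0,0.9,0,0,-7,0,0.9,0,0,-2,0,0.9,0,0,0,0,0.9,0,0,0,0,0.6,0,0,0,0,0.6,0,0,0,0,0.6,0,0,0,0,0.6,0,0,30,0,0.6,0,0,60,0,0.6,0,0,50,0,0.6],
)

```text
clock: 25.25
eef_pos: [436.8, 127.0, 186.5]
eef_rot: [-3.142, -0.001, 0.163]
wrist_force: [1.0, -0.3, -0.6]
finger_gap: 37.3
finger_force: 0.0
```

>>> step_arm(
  series=[0,-40,0,0,0.6,0,-40,0,0,0.6,0,-40,0,0,0.6,0,-40,0,0,0.6,0,-40,0,0,0.6,0,-40,0,0,0.6,-10,-40,0,0,0.6,-10,-40,0,0,0.6,-10,-40,0,0,0.6,-10,-40,0,0,0.6,-10,-40,0,0,0.6,-10,-40,0,0,0.6,0,0,0,0,0.6,0,0,0,0,0.6],
)

```text
clock: 27.0
eef_pos: [376.9, -352.4, 184.3]
eef_rot: [-3.141, 0.0, 0.163]
wrist_force: [-0.5, -0.4, -0.6]
finger_gap: 37.5
finger_force: 0.0
```

```bash
python3 - <<'E'
from m import *
p,d,i=cam("top"); W=world(d,i)
for o in objs(W,lo=20,hi=42,box=(380,740,-420,300)): print(o)
z=W[...,2]
for n,x,y in(("L",555.6,146.5),("M",424.1,205.9),("S",437.2,126.9),("st",542.5,225.5)):
    r=np.hypot(W[...,0]-x,W[...,1]-y)<45; q=W[r&(z>29)&(z<46)]
    print(n,np.median(q[:,2]),np.c_[q.min(0),q.max(0)][:2].round().tolist())
cv2.imwrite("pics/c4.png",cv2.resize(p[150:330,140:480],(800,424),interpolation=cv2.INTER_CUBIC))
E
```

```text
([323, 166], 654.5, -70.9, 55, 35, 78.1, 35)
([213, 213], 556.8, 145.5, 83, 40, 9.8, 67)
([386, 221], 543.0, -198.0, 83, 40, -16.1, 37)
([448, 211], 563.5, -320.2, 63, 32, -60.4, 36)
([174, 220], 543.0, 224.3, 43, 43, -87.2, 41)
([498, 258], 469.8, -411.8, 37, 13, 1.1, 49)
([222, 274], 437.4, 125.5, 42, 24, 7.1, 61)
([181, 280], 425.2, 205.0, 62, 33, 7.9, 64)
L 40.487811974780755 [[516.0, 599.0], [123.0, 169.0]]
M 38.636661296343505 [[395.0, 456.0], [186.0, 223.0]]
S 36.87527073575899 [[417.0, 458.0], [112.0, 138.0]]
st 36.234983748593436 [[522.0, 564.0], [203.0, 246.0]]
```

View pics/c4.png

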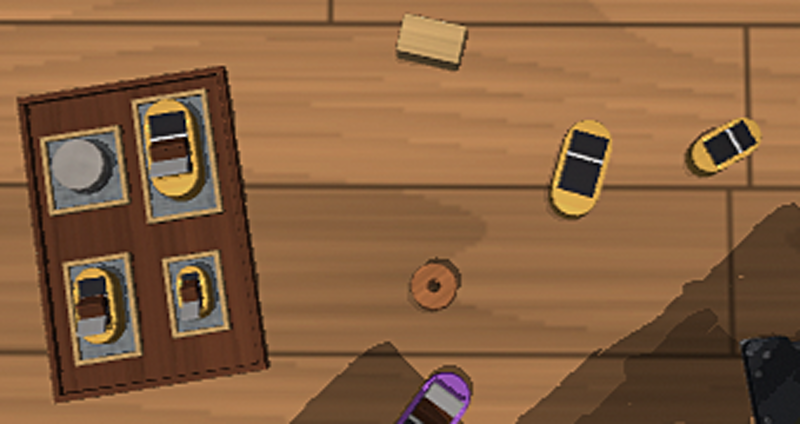

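The four pieces lie flat in their nests, within 2 mm of centre and with tops at about 41, 39, 37 and 36 mm as expected. In the crop, the bare bodies at (580,168) and (725,145) have not moved.

```bash
python3 -c "
from cell import manip
print(manip.sign_off())"
```

```text
the job is handed in; nothing more can be done
None
```

The job is handed in: all three complete planes and the stone measured flat and within about 2 mm of their nest centres, the bare bodies did not move, and the last move ended at 27 s; the sign-off call returned no verdict.

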